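# Set the gap gauge to its setting block

## Task

Set the green gap gauge: slide the setting block along its table fully home against the end stop, then turn the black thumbscrew clockwise until it bottoms on the block, finger-tight but gently so that the block is not marked. Then back the screw off a quarter of a turn, leave the block home under it, and do not disturb the other things on the bench.

Things in the scene. Friction and masses are not known exactly. Their poses are not given: they have to be found in the camera images.
- gauge: green cast gap gauge, bolted down: base 210x100x14 mm, a column at the back, an arm reaching forward over the table. Origin: on the bench top below the screw axis; x points from the open front to the column. Base from x = -125 to +85 mm; arm with its boss (35 mm round, on the screw axis) 58 to 76 mm above the bench; column from x = +35 mm.
- rail: the gauge's steel table, 72 mm wide, x = -122 to +20 mm, axes as the gauge's. Origin: on its top surface, on the screw axis. Its height differs each time (top 20 to 20.7 mm above the bench). Two white guides 10 mm high: parallel, 42.5 mm apart from x = -30 to +14 mm, flaring in front to about 60 mm apart at x = -57 mm.
- stop (a point): foot of the end stop's front face (18 mm high, 46 mm wide), in the middle of the table, 14 mm behind the screw axis. The setting block is home when its back face meets it.
- block: ground steel setting block, 40x50x25 mm (x, y, z), 0.3 kg, four holes in its top. Origin: centre of the underside. Starts flat on the front of the gauge's table, its 50 mm length (y axis) roughly along the table; slides easily on the table, and the flared guides straighten it. Home, its centre is 11 mm in front of the screw axis.
- thumbscrew: vertical thumbscrew in the gauge's arm: black knurled knob with a white pointer line on top, flat steel foot 24 mm across under the arm. Origin on the screw axis, 95 mm below the knob's middle. Clockwise from above drives it down, 2 mm a turn; it stays where left. The table's height varies, so it bottoms after 2.5 to 4.8 rad. Its z axis is up and it turns with the knob.
- knob: the thumbscrew's black knob, 32 mm across, 18 mm high, on the screw axis; origin in its middle, 95 mm above the bench at the start, its underside 10 mm above the arm's boss; grip it at any yaw; pointer line toward its -x. Its cushioned hub winds up by 0.1 rad for each 0.3 N m. Free running takes 0.03 to 0.04 N m; bottomed, each 0.1 rad more adds about 0.04 N m and 8 N on the block; over 25 N would mark it.
- foot (a point): centre of the flat underside of the screw's foot (24 mm across), on the screw axis; it bottoms on the block's top. Finger-tight means about 10 to 20 N on the block, 0.08 to 0.13 N m at the knob.
- arch_a: sand-coloured printed dental arch model (57x66x21 mm), a bystander. Origin: centre of its underside.
- arch_b: grey printed dental arch model (57x66x21 mm), a bystander. Origin: centre of its underside.
- arch_c: second sand-coloured printed dental arch model (57x66x21 mm), a bystander. Origin: centre of its underside.
- pliers: long-nose pliers with blue handles (55x199x12 mm), a bystander. Origin: centre of its underside.
- probe: white-handled probe tool (29x125x16 mm), a bystander. Origin: centre of its underside.
Things that resemble listed ones, but are neither listed nor needed, are in the scene too. There is more than one size of the block; the job needs the largest.

How it is judged:
By the outcome, as a careful person would: the job done as asked, in the order asked, and still so for the second after the job is handed in, with the robot touching nothing.
It also fails if it takes over 72 s, if anything falls off the work surface, if the arm or the gripper's body presses on something with over 40 N, if the wrist force passes 120 N, or if a joint passes its speed limit or range.

## Robot

A 6-joint arm with a two-finger parallel gripper is mounted at the origin on a cart in front of the work surface, level with it; the furniture and walls round the work are solid. World frame = base frame: x ahead of the robot, y to its left, z up, the work surface at z = 0. Lengths are in m, angles in rad, forces in N, time in s.
With the tool pointing down it reaches from about 0.375 to 0.975 m from the base axis. Payload 3.8 kg.
Tool frame: the origin (TCP) lies midway between the tips of the shut fingers; the grasp point (between the pads) lies 19 mm behind it; z points along the fingers, y is the direction in which the jaws open and shut (so a half turn about z gives the same grasp; the last joint's range is limited). The gripper opens to 85 mm and grips with 20 to 120 N. Pads are 22 mm wide; open, the fingers measure 114 mm over their backs; the gripper's body (76 mm by 85 mm) begins 54 mm behind the grasp point. The pads swing forward as they close: fully open they stand 13 mm farther back than shut.
Start: joints at [1.229, 0.264, 1.604, -0, 1.274, -0.037], TCP at [0.203, 0.644, 0.231] pointing down, gripper open.
Joint ranges: [-2.63, 2.63], [-0.94, 2.18], [0.31, 2.57], [-1.31, 4.45], [0, 2.66], [-2.55, 2.55]. Speed limits (rad/s): [2.57, 2.57, 3.14, 3.14, 3.14, 3.14].

## Interface

Orientations are given as a rotation vector (axis times angle).
In Python, from rig import manip gives the robot as it stands. The module is installed in compiled form; this text tells all that it offers.
- The arm moves only by the tool send_rows, never from a script. Its argument "targets" is a list of rows, each an object of numbers: "tx", "ty", "tz": the shift along the tool's x, y, z in cm; "turn": the turn about the tool's z in degrees. A call has exactly 5 rows; each row shifts and turns the commanded pose from where the row before left it, along the tool's axes as they then stand; what a row does not reach is not made up. A row lasts 1/8 s, in which the tool goes at most 62.5 mm and 10.7 degrees, less where a joint would pass 70% of its speed; a pose out of reach is approached as far as the arm can. A call with a gripper value outside its range is refused whole. "jaw" is the closure, from 0 (fully open) to 1 (shut), set as the call begins (left out, the last holds). The fingers move at their own pace and stop on an object; "newtons" is the grip in N (left out, the last holds). Time passes only in rows, so rows that do not move let the fingers close, or fill a call up. It gives the time, the measured TCP pose, the force and the opening at its end, in the units of the state.
- manip.get_state(): the state, without advancing time (a new reading comes with each control period).
- manip.camera(name): name is "side" or "top" or "wrist"; returns (picture, depth): 480x640x3 uint8, blue, green, red; 480x640 float32, m along the optical axis (not along the pixel's ray), 0 where there is no reading.
- manip.camera_info(name): a dict with "intrinsics" (3x3 intrinsics, pixels), "k1" (the pictures are not rectified: a ray, as slopes to the right and down, at radius r is drawn at 1 + k1 r^2 times it, then the intrinsics apply), "rvec" (rotation vector, rad) and "tvec" (3), from world to camera coordinates, as OpenCV has them; the wrist camera has in their place "hand_eye" (4x4, takes a point from camera to tool coordinates, whose origin is the TCP and whose axes are the flange's). Camera axes: x right, y down, z forward; pixel columns grow to the right and rows downward; lengths in m; the calibration is good to about 2 mm. A picture is of the moment at which its call begins: read the wrist's pose just before it. camera_info takes no time and is no camera call.
- manip.job_done(): hands the job in, once; it reports no verdict.
The state is a dict: "time": time; "joint_positions": joint angles; "dq": joint speeds; "tau": joint torques, N m; "eef_pos": TCP position; "orientation": TCP orientation; "force": force on the tool from outside, world axes, zero at the start; "torque": the same for the moment, N m; "finger_gap": finger opening in m.
Only numpy, scipy, OpenCV 4.12 (cv2) and the standard library are available. Lean on these libraries where they do the work, as an engineer would, in place of code of your own. Each camera call takes 0.05 s, during which the arm holds its last target.

## Working session

There is one attempt and no reset: what is moved stays moved. The work goes in short steps, Python scripts to look and compute and a tool call to move; the robot and the scene stay as the last step left them, time stands still between calls to the robot, and variables do not carry over. Pictures are saved under pics/ and viewed, and the job is handed in when it is done.

Besides the shell and the picture viewer there is one more tool, called after "Emit:" as name([rows], argument=value, ...), one row to a line, values as JSON. send_rows: Moves the arm, as the interface text tells. Its arguments: {"type":"object","properties":{"targets":{"type":"array"},"jaw":{"type":"number"},"newtons":{"type":"number"}},"required":["targets"]}

```bash
mkdir -p pics; ls
python3 - <<'E'
from rig import manip
import cv2,numpy as np
s=manip.get_state();print(s)
for n in ["side","top","wrist"]:
    p,d=manip.camera(n);cv2.imwrite(f"pics/{n}0.png",p);np.save(f"pics/{n}0.npy",d);print(n,manip.camera_info(n))
E
```

```text
pics
{'time': 0.0, 'joint_positions': array([ 1.22909618e+00,  2.64786733e-01,  1.60536319e+00, -4.75109696e-05,
        1.27368965e+00, -3.69202778e-02]), 'dq': array([ 0.00037168, -0.00110917,  0.00102779,  0.00189617,  0.00011077,
        0.00105903]), 'tau': array([ 1.68012695e-03, -5.15096748e+01, -3.67320836e+01,  3.03599109e-04,
        1.30232685e-02,  2.83037815e-05]), 'eef_pos': array([0.2023436 , 0.64320017, 0.22994523]), 'orientation': array([-0.47681691, -3.10481265,  0.00347941]), 'force': array([-0.90644605, -0.59296057,  0.20963489]), 'torque': array([ 0.00239991,  0.01639912, -0.08964795]), 'finger_gap': 0.08562338320706933}
side {'intrinsics': array([[540.21586951,   0.        , 322.89798322],
       [  0.        , 540.21586951, 236.97877402],
       [  0.        ,   0.        ,   1.        ]]), 'k1': -0.01206998061204772, 'rvec': array([ 2.01757828, -0.2552436 ,  0.13501559]), 'tvec': array([-0.46505437,  0.1572411 ,  1.10982342])}
top {'intrinsics': array([[518.90313171,   0.        , 324.8884205 ],
       [  0.        , 518.90313171, 240.11236026],
       [  0.        ,   0.        ,   1.        ]]), 'k1': -0.06954347561716229, 'rvec': array([ 2.12269264, -2.09314561,  0.23372265]), 'tvec': array([0.04583162, 0.49763394, 1.08086263])}
wrist {'intrinsics': array([[427.758754  ,   0.        , 323.40155385],
       [  0.        , 427.758754  , 237.5752313 ],
       [  0.        ,   0.        ,   1.        ]]), 'k1': -0.057472420166470604, 'hand_eye': array([[ 5.27719540e-04, -9.48547182e-01, -3.16635383e-01,
         7.94310876e-02],
       [ 9.99999024e-01,  9.08442929e-05,  1.39450280e-03,
        -1.18726866e-03],
       [-1.29398718e-03, -3.16635810e-01,  9.48546303e-01,
        -1.42522525e-01],
       [ 0.00000000e+00,  0.00000000e+00,  0.00000000e+00,
         1.00000000e+00]])}
```

View pics/side0.png

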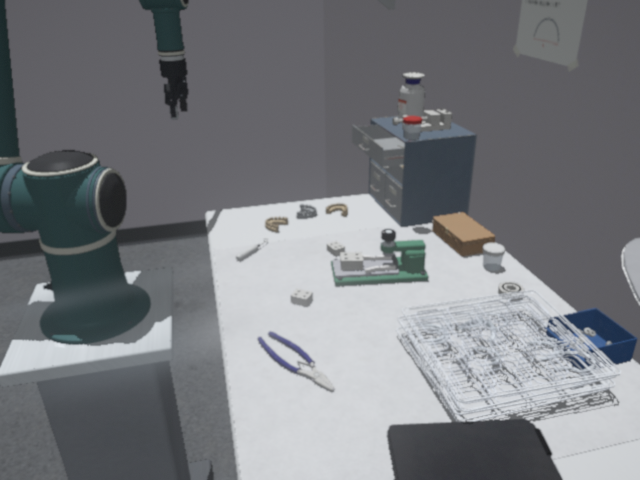

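View pics/top0.png

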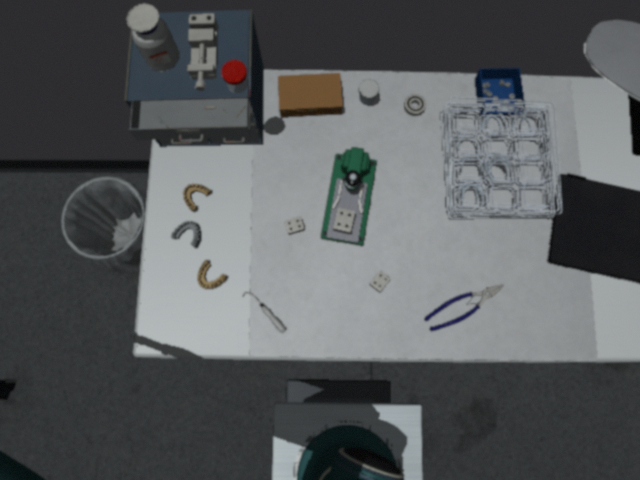

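View pics/wrist0.png

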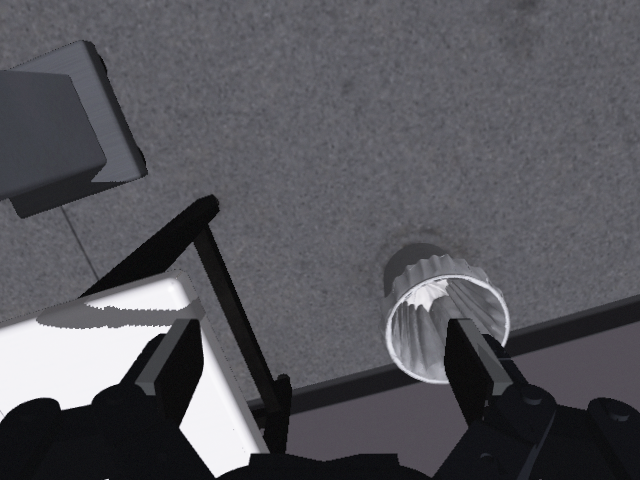

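The top view shows the gauge at about (350,200), with its column up (away from the robot). The block is on the front of the table at (344,220). The two smaller blocks at (295,225) and (380,281) lie on the bench, and the arches, probe and pliers are well clear of the gauge.

```bash
cat > h.py <<'E'
import numpy as np,cv2
from rig import manip
def cam(n,st=None):
    i=manip.camera_info(n);K=i['intrinsics'];k1=i['k1']
    if n!='wrist':
        R=cv2.Rodrigues(i['rvec'])[0];return K,k1,R.T,-R.T@i['tvec']
    H=i['hand_eye'];R=cv2.Rodrigues(np.array(st['orientation']))[0]
    return K,k1,R@H[:3,:3],R@H[:3,3]+st['eef_pos']
def ray(c,uv):
    K,k1,R,o=c
    n=cv2.undistortPoints(np.array([[uv]],float),K,np.array([k1,0,0,0.]))[0,0]
    return R@np.array([n[0],n[1],1]),o
def at_z(c,uv,z):
    d,o=ray(c,uv);return o+d*(z-o[2])/d[2]
def at_d(c,uv,dep):
    d,o=ray(c,uv);return o+d*dep
def proj(c,P):
    K,k1,R,o=c;p=R.T@(np.asarray(P,float)-o)
    x=p[:2]/p[2];x=x*(1+k1*(x@x));return K[:2,:2]@x+K[:2,2]
def crop(p,x0,y0,x1,y1,f,name):
    cv2.imwrite(name,cv2.resize(p[y0:y1,x0:x1],None,fx=f,fy=f,interpolation=cv2.INTER_CUBIC))
E
python3 - <<'E'
from h import *
p=cv2.imread('pics/top0.png');crop(p,300,140,400,250,5,'pics/topc.png')
p=cv2.imread('pics/side0.png');crop(p,320,215,450,295,6,'pics/sidec.png')
E
```

```text
(no output)
```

View pics/topc.png

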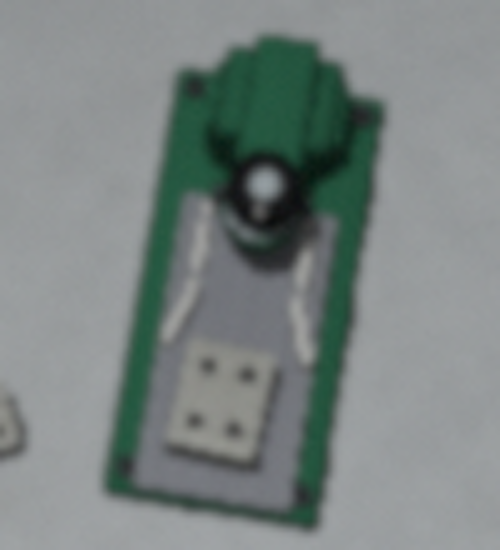

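View pics/sidec.png

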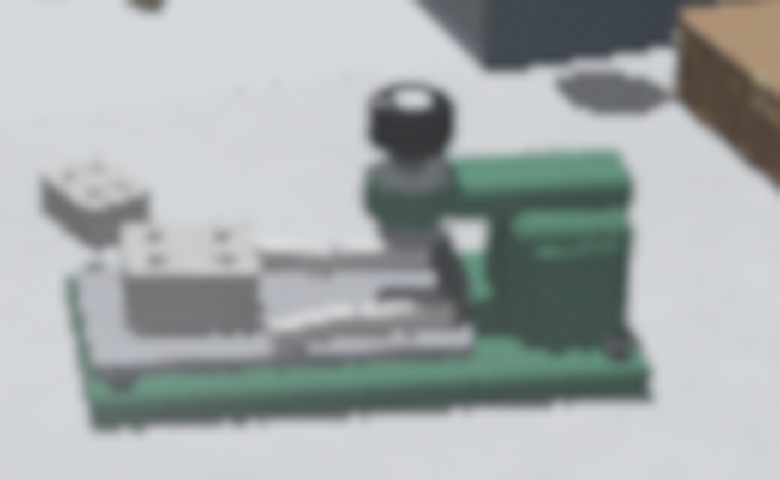

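Run:
```python
from h import *
c=cam('top');d=np.load('pics/top0.npy')
f=lambda x,y:((x+.5)/5-.5+300,(y+.5)/5-.5+140)
for n,x,y,z in [('FL',108,490,.014),('FR',318,528,.014),('BL',180,72,.014),('BR',383,100,.014),('knobtop',265,185,.104),
  ('railFL',132,482,.0203),('railFR',296,510,.0203),('railBL',188,192,.0203),('railBR',337,215,.0203),
  ('blkFL',165,443,.0453),('blkFR',253,463,.0453),('blkBL',187,343,.0453),('blkBR',274,352,.0453)]:
    uv=f(x,y);print(n,at_z(c,uv,z).round(4),'depthpt',at_d(c,uv,d[int(round(uv[1])),int(round(uv[0]))]).round(4))
c=cam('side');d=np.load('pics/side0.npy')
f=lambda x,y:((x+.5)/6-.5+320,(y+.5)/6-.5+215)
for n,x,y,z in [('knobtopedge',411,100,.104),('FL',66,280,.014),('FR',93,402,.014),('BR',648,372,.014)]:
    uv=f(x,y);print(n,at_z(c,uv,z).round(4))
```

```text
FL [0.5116 0.0612 0.014 ] depthpt [0.512  0.0612 0.0121]
FR [ 0.4953 -0.0341  0.014 ] depthpt [ 0.4987 -0.0354 -0.002 ]
BL [0.7142 0.0303 0.014 ] depthpt [0.7141 0.0303 0.0142]
BR [ 0.7017 -0.0654  0.014 ] depthpt [ 7.07e-01 -6.69e-02  4.00e-04]
knobtop [ 0.6267 -0.0048  0.104 ] depthpt [ 0.6263 -0.0047  0.1051]
railFL [0.514  0.0504 0.0203] depthpt [0.5133 0.0504 0.0232]
railFR [ 0.5021 -0.0237  0.0203] depthpt [0.2519 0.0548 1.1626]
railBL [0.6523 0.0262 0.0203] depthpt [0.6544 0.026  0.0143]
railBR [ 0.6422 -0.0429  0.0203] depthpt [ 0.6439 -0.0433  0.0154]
blkFL [0.5262 0.0361 0.0453] depthpt [0.5259 0.0361 0.0464]
blkFR [ 0.5177 -0.003   0.0453] depthpt [ 0.5238 -0.0043  0.0194]
blkBL [0.5724 0.0267 0.0453] depthpt [0.5791 0.0261 0.0218]
blkBR [ 0.5688 -0.0122  0.0453] depthpt [ 0.5763 -0.0138  0.019 ]
knobtopedge [0.6298 0.0018 0.104 ]
FL [0.5128 0.061  0.014 ]
FR [ 0.4992 -0.0304  0.014 ]
BR [ 0.7016 -0.0642  0.014 ]
```

```bash
cat >> h.py <<'E'
YAW=np.deg2rad(-8.65);O=np.array([.6265,-.0048])
def gw(x,y):  # gauge local->world xy
    c,s=np.cos(YAW),np.sin(YAW);return O+np.array([c*x-s*y,s*x+c*y])
def wg(p):
    c,s=np.cos(YAW),np.sin(YAW);d=np.asarray(p)[:2]-O;return np.array([c*d[0]+s*d[1],-s*d[0]+c*d[1]])
def plan(P,psi=None,pos=None,rv=None):
    s=manip.get_state();R=cv2.Rodrigues(np.array(s['orientation'] if rv is None else rv))[0]
    d=R.T@(np.asarray(P)-(s['eef_pos'] if pos is None else pos))*100
    a=np.degrees(np.arctan2(R[1,0],R[0,0]))
    t=None if psi is None else (a-psi+180)%360-180
    print('t',s['time'],'tool delta cm',d.round(2),'psi',a.round(2),'turn',t,'j6',np.degrees(s['joint_positions'][5]).round(1),'tilt',R[:,2].round(4))
E
python3 -c "
from h import *
p=gw(-.14,.002);print(p);plan([p[0],p[1],.23],171.35)"
```

```text
[0.48839322 0.01823299]
t 0.15 tool delta cm [-46.04 -51.04   0.11] psi 162.53 turn -8.81579112375556 j6 -2.1 tilt [-6.0e-04 -1.7e-03 -1.0e+00]
```

Emit:
send_rows([
  {"tx": -3.8,"ty": -4.2},
  {"tx": -3.8,"ty": -4.2},
  {"tx": -3.8,"ty": -4.2},
  {"tx": -3.8,"ty": -4.2},
  {"tx": -3.8,"ty": -4.2},
], jaw=1, newtons=30)

```text
invalid input
```

Emit:
send_rows([
  {"tx": -3.8,"ty": -4.2},
  {"tx": -3.8,"ty": -4.2},
  {"tx": -3.8,"ty": -4.2},
  {"tx": -3.8,"ty": -4.2},
  {"tx": -3.8,"ty": -4.2},
])

```text
invalid input
```

Emit:
send_rows([
  {"tx": -3.8,"ty": -4.2},
  {"tx": -3.8,"ty": -4.2},
  {"turn": -8.8},
  {},
  {},
])

```text
invalid input
```

Run:
```python
from h import *
p=gw(-.14,.002);plan([p[0],p[1],.036],171.35)
s=manip.get_state();np.save('pics/w1s.npy',s,allow_pickle=True);p,d=manip.camera('wrist');cv2.imwrite('pics/w1.png',p);np.save('pics/w1d.npy',d)
print(s['eef_pos'],s['finger_gap'],s['force'],s['torque'])
```

```text
t 0.15 tool delta cm [-46.04 -51.01  19.51] psi 162.53 turn -8.81579112375556 j6 -2.1 tilt [-6.0e-04 -1.7e-03 -1.0e+00]
[0.20241126 0.64331812 0.23022081] 0.08528255902199455 [ 0.37832472 -0.04327911 -0.04862141] [-0.01197242 -0.02382062  0.0261174 ]
```

View pics/w1.png

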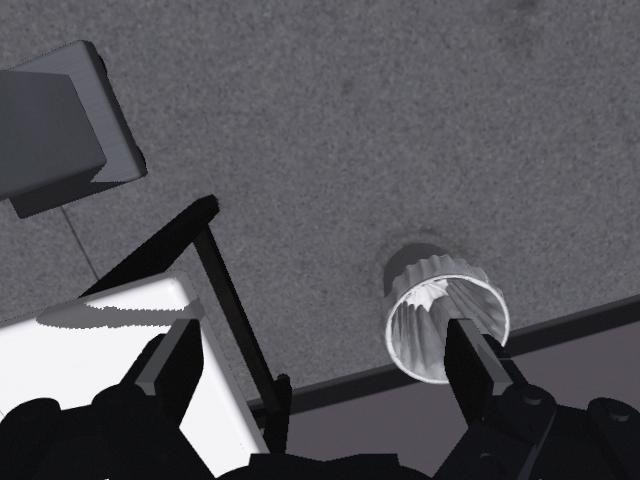

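The wrist picture is unchanged (bin and bench edge), because all three calls were refused. Each row probably needs all four keys.

Emit:
send_rows([
  {"tx": -3.8,"ty": -4.2,"tz": 0,"turn": 0},
  {"tx": -3.8,"ty": -4.2,"tz": 0,"turn": 0},
  {"tx": -3.8,"ty": -4.2,"tz": 0,"turn": 0},
  {"tx": -3.8,"ty": -4.2,"tz": 0,"turn": 0},
  {"tx": -3.8,"ty": -4.2,"tz": 0,"turn": 0},
], jaw=1, newtons=30)

```text
time: 0.82
eef_pos: [0.3212, 0.3848, 0.2312]
orientation: [0.476, 3.105, 0.0]
force: [1.0, 0.3, 0.2]
finger_gap: -0.0001
```

Emit:
send_rows([
  {"tx": -3.8,"ty": -4.2,"tz": 0,"turn": 0},
  {"tx": -3.8,"ty": -4.2,"tz": 0,"turn": 0},
  {"tx": -3.8,"ty": -4.2,"tz": 0,"turn": 0},
  {"tx": -3.8,"ty": -4.2,"tz": 0,"turn": 0},
  {"tx": -3.8,"ty": -4.2,"tz": 0,"turn": 0},
])

```text
time: 1.45
eef_pos: [0.4394, 0.1275, 0.2314]
orientation: [0.477, 3.104, 0.001]
force: [0.4, -0.6, -0.7]
finger_gap: 0.0003
```

Emit:
send_rows([
  {"tx": -3.8,"ty": -4.2,"tz": 0,"turn": 0},
  {"tx": -3.8,"ty": -4.2,"tz": 0,"turn": 0},
  {"tx": 0,"ty": 0,"tz": 0,"turn": -8.8},
  {"tx": 0,"ty": 0,"tz": 0,"turn": 0},
  {"tx": 0,"ty": 0,"tz": 0,"turn": 0},
])

```text
time: 2.08
eef_pos: [0.486, 0.0267, 0.2311]
orientation: [-0.24, -3.132, -0.0]
force: [0.1, -0.8, -0.3]
finger_gap: -0.0001
```

Run:
```python
from h import *
p=gw(-.14,.002);plan([p[0],p[1],.036],171.35)
s=manip.get_state();np.save('pics/w1s.npy',s,allow_pickle=True);p,d=manip.camera('wrist');cv2.imwrite('pics/w1.png',p);np.save('pics/w1d.npy',d)
print(s['eef_pos'],s['finger_gap'],s['force'],s['torque'])
```

```text
t 2.075 tool delta cm [-0.37 -0.8  19.51] psi 171.24 turn -0.1129475653565919 j6 -81.0 tilt [-3.e-04  1.e-04 -1.e+00]
[0.48597583 0.02668769 0.23113743] -0.00012180121876506701 [ 0.13526414 -0.78481284 -0.34589875] [-1.75266581e-02  5.66804082e-02 -9.24899874e-05]
```

View pics/w1.png

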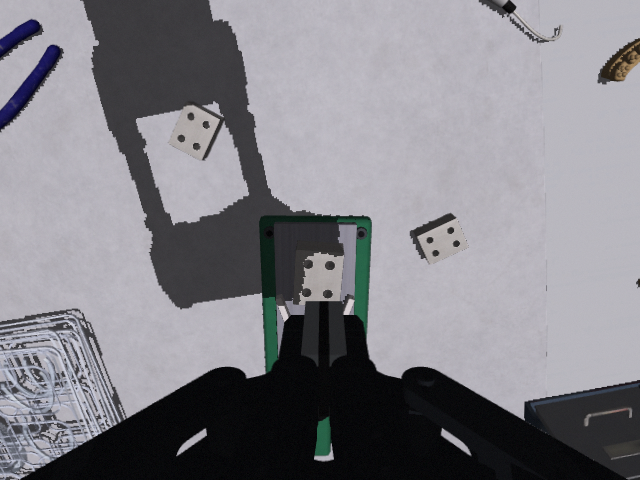

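The wrist view shows the block on the table between the corner points (300,252), (344,253) and (340,304), nearly straight. The base front corners are at (261,217) and (371,217). The gripper hides the knob, so I'll use these points to refine the pose.

Run:
```python
from h import *
s=np.load('pics/w1s.npy',allow_pickle=True).item();c=cam('wrist',s);p=cv2.imread('pics/w1.png');crop(p,250,205,385,325,5,'pics/w1c.png')
for n,u,v,z in [('FrightOfRobot',261,217,.014),('Fleft',371,217,.014)]:
    P=at_z(c,(u,v),z);print(n,P.round(4),wg(P).round(4))
```

```text
FrightOfRobot [ 0.4988 -0.0314  0.014 ] [-0.1223 -0.0455]
Fleft [0.5134 0.0636 0.014 ] [-0.1221  0.0506]
```

View pics/w1c.png

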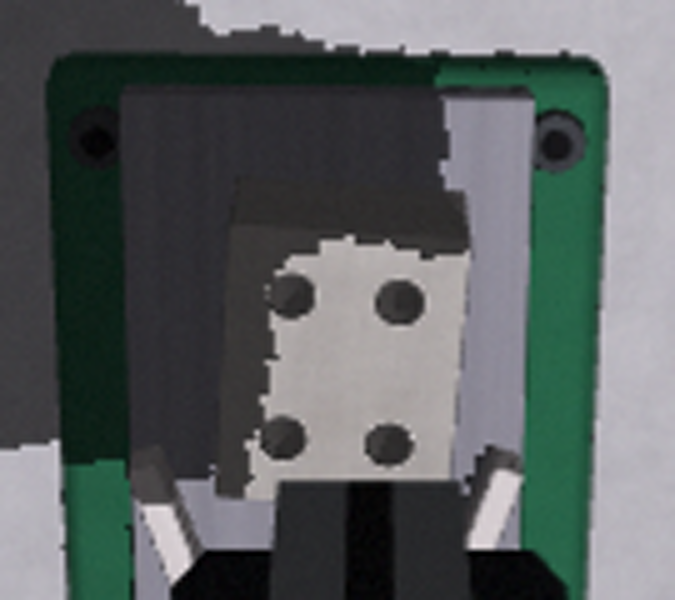

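Run:
```python
from h import *
s=np.load('pics/w1s.npy',allow_pickle=True).item();c=cam('wrist',s)
f=lambda x,y:((x+.5)/5-.5+250,(y+.5)/5-.5+205)
for n,x,y,z in [('topF-',235,225,.0453),('topF+',468,253,.0453),('back+',452,478,.0453),('rail-',122,88,.0203),('rail+',533,92,.0203)]:
    P=at_z(c,f(x,y),z);print(n,P.round(4),wg(P).round(4))
P=gw(-.145,.004);plan([P[0],P[1],.10],171.35)
```

```text
topF- [ 0.5224 -0.0021  0.0453] [-0.1034 -0.013 ]
topF+ [0.533  0.0349 0.0453] [-0.0984  0.0252]
back+ [0.5732 0.0266 0.0453] [-0.0574  0.023 ]
rail- [ 0.5034 -0.02    0.0203] [-0.1194 -0.0336]
rail+ [0.5149 0.0498 0.0203] [-0.1185  0.0372]
t 2.125 tool delta cm [ 0.13 -0.62 13.12] psi 171.29 turn -0.06086313820065925 j6 -81.1 tilt [-2.e-04  1.e-04 -1.e+00]
```

```bash
sed -i 's/O=np.array(.*/O=np.array([.6285,-.0035])/' h.py
python3 - <<'E'
from h import *
P=gw(-.142,.001);plan([P[0],P[1],.036],171.35)
E
```

```text
t 2.125 tool delta cm [-0.35 -0.76 19.52] psi 171.29 turn -0.06086313820065925 j6 -81.1 tilt [-2.e-04  1.e-04 -1.e+00]
```

Emit:
send_rows([
  {"tx": -0.3,"ty": -0.8,"tz": 4,"turn": 0},
  {"tx": 0,"ty": 0,"tz": 5,"turn": 0},
  {"tx": 0,"ty": 0,"tz": 5,"turn": 0},
  {"tx": 0,"ty": 0,"tz": 5.4,"turn": 0},
  {"tx": 0,"ty": 0,"tz": 0,"turn": 0},
])

```text
time: 2.75
eef_pos: [0.4829, 0.0188, 0.0332]
orientation: [-0.236, -3.122, 0.001]
force: [-0.4, 0.4, 1.2]
finger_gap: 0.0001
```

Run:
```python
from h import *
P=gw(-.047,.000);plan([P[0],P[1],.036],171.35)
s=manip.get_state();print(s['eef_pos'],s['force'],wg(s['eef_pos']))
p,d=manip.camera('side');crop(p,280,180,460,300,4,'pics/s2.png')
```

```text
t 2.75 tool delta cm [-10.03  -0.02  -0.39] psi 171.37 turn 0.019865971370194302 j6 -82.1 tilt [-1.080e-02  1.000e-04 -9.999e-01]
[0.48289982 0.01880079 0.03316663] [-0.35544603  0.41847874  1.16898008] [-0.14729805  0.00014913]
```

View pics/s2.png

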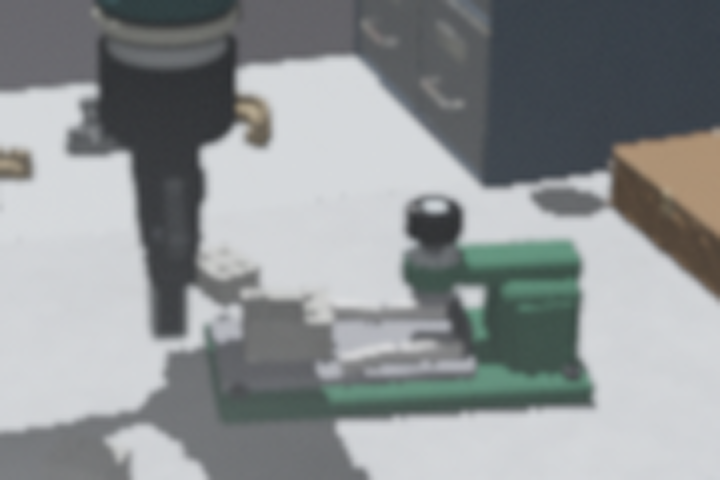

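The side view shows the closed fingers in front of the block, just ahead of the table's front edge and clear of it. I'll start pushing.

Emit:
send_rows([
  {"tx": 0,"ty": 0,"tz": -0.2,"turn": 0},
  {"tx": -1.5,"ty": 0,"tz": 0,"turn": 0},
  {"tx": -1.0,"ty": 0,"tz": 0,"turn": 0},
  {"tx": -1.0,"ty": 0,"tz": 0,"turn": 0},
  {"tx": 0,"ty": 0,"tz": 0,"turn": 0},
])

```text
time: 3.42
eef_pos: [0.5242, 0.0124, 0.0397]
orientation: [0.238, 3.131, 0.0]
force: [-0.4, -0.4, -0.4]
finger_gap: 0.0001
```

Run:
```python
from h import *
P=gw(-.047,.000);plan([P[0],P[1],.036],171.35)
s=manip.get_state();print(s['eef_pos'],s['force'],wg(s['eef_pos']))
p,d=manip.camera('side');crop(p,280,180,460,300,4,'pics/s3.png')
```

```text
t 3.425 tool delta cm [-5.85  0.    0.38] psi 171.31 turn -0.03730958677292051 j6 -82.7 tilt [ 0.0017 -0.     -1.    ]
[0.52417128 0.01239214 0.0396557 ] [-0.361873   -0.43168504 -0.3902533 ] [-1.05532180e-01  2.05271878e-05]
```

View pics/s3.png

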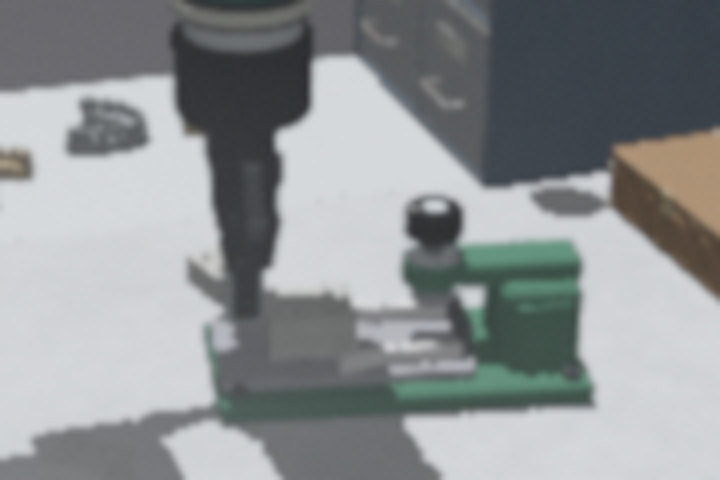

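The fingertips are on the block's front face (crop about (265,300)), and it has moved about 1 cm. The force is negligible, so I'll carry on.

Emit:
send_rows([
  {"tx": -0.8,"ty": 0,"tz": 0.3,"turn": 0},
  {"tx": -1.0,"ty": 0,"tz": 0,"turn": 0},
  {"tx": -1.0,"ty": 0,"tz": 0,"turn": 0},
  {"tx": -1.0,"ty": 0,"tz": 0,"turn": 0},
  {"tx": 0,"ty": 0,"tz": 0,"turn": 0},
])

```text
time: 4.1
eef_pos: [0.5623, 0.0067, 0.0367]
orientation: [0.238, 3.13, 0.0]
force: [0.1, 0.2, -0.3]
finger_gap: -0.0001
```

Run:
```python
from h import *
P=gw(-.047,.000);plan([P[0],P[1],.036],171.35)
s=manip.get_state();print(s['eef_pos'],s['force'],wg(s['eef_pos']))
p,d=manip.camera('side');crop(p,320,180,460,300,5,'pics/s4.png')
```

```text
t 4.1 tool delta cm [-2.   -0.02  0.08] psi 171.32 turn -0.029465917659763363 j6 -83.2 tilt [ 0.0027  0.     -1.    ]
[0.56229529 0.00673777 0.03674809] [ 0.08586511  0.16868203 -0.26854273] [-0.06699141  0.00016426]
```

View pics/s4.png

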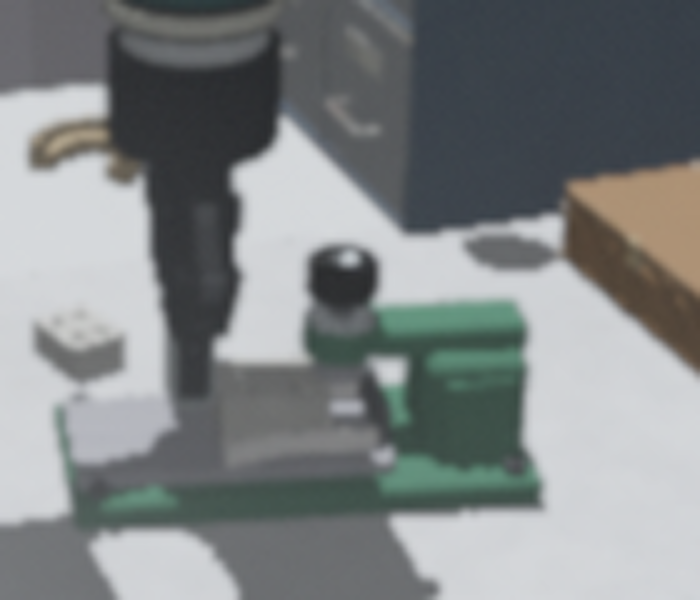

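The block is going under the arm, with its front face at about crop x=218 and the fingers just behind it. Next come smaller steps until I feel the stop.

Emit:
send_rows([
  {"tx": -0.6,"ty": 0,"tz": 0,"turn": 0},
  {"tx": -0.5,"ty": 0,"tz": 0,"turn": 0},
  {"tx": -0.2,"ty": 0,"tz": 0,"turn": 0},
  {"tx": -0.1,"ty": 0,"tz": 0,"turn": 0},
  {"tx": 0,"ty": 0,"tz": 0,"turn": 0},
])

```text
time: 4.78
eef_pos: [0.5738, 0.0047, 0.0361]
orientation: [-0.237, -3.132, 0.0]
force: [-3.0, -0.5, 1.2]
finger_gap: -0.0001
```

Emit:
send_rows([
  {"tx": -0.1,"ty": 0,"tz": 0,"turn": 0},
  {"tx": 0,"ty": 0,"tz": 0,"turn": 0},
  {"tx": -0.1,"ty": 0,"tz": 0,"turn": 0},
  {"tx": 0,"ty": 0,"tz": 0,"turn": 0},
  {"tx": 0,"ty": 0,"tz": 0,"turn": 0},
])

```text
time: 5.4
eef_pos: [0.5764, 0.0046, 0.0363]
orientation: [0.237, 3.132, 0.0]
force: [-1.8, -1.1, -0.7]
finger_gap: 0.0002
```

Run:
```python
from h import *
P=gw(-.047,.000);plan([P[0],P[1],.036],171.35)
s=manip.get_state();print(s['eef_pos'],s['force'],wg(s['eef_pos']))
p,d=manip.camera('side');crop(p,320,180,460,300,5,'pics/s5.png')
p,d=manip.camera('top');crop(p,300,130,400,250,5,'pics/t5.png')
```

```text
t 5.4 tool delta cm [-0.58 -0.02  0.03] psi 171.33 turn -0.016049024520071953 j6 -83.4 tilt [ 6.e-04  2.e-04 -1.e+00]
[0.57635211 0.00459942 0.03630833] [-1.81244723 -1.12926705 -0.67787102] [-0.05277288  0.00016435]
```

View pics/s5.png

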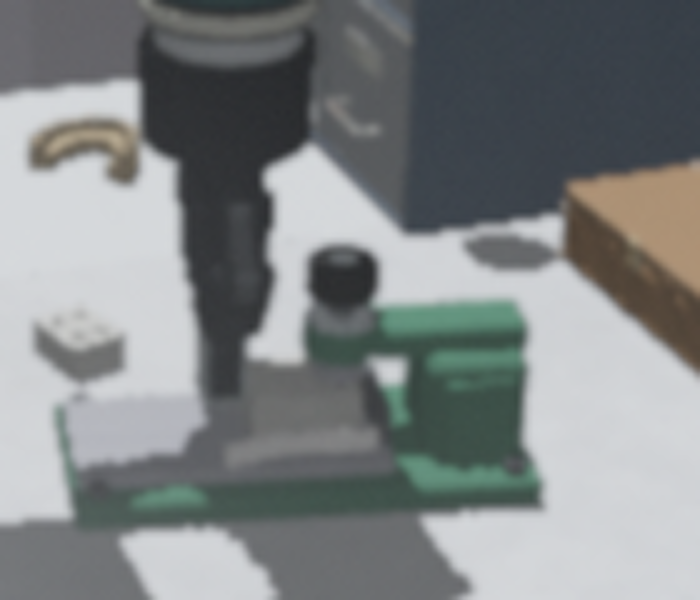

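The block is moving between the guides, with a drag of about 2 N. By estimate it has 4–6 mm to go.

Emit:
send_rows([
  {"tx": -0.2,"ty": 0,"tz": 0,"turn": 0},
  {"tx": 0,"ty": 0,"tz": 0,"turn": 0},
  {"tx": -0.1,"ty": 0,"tz": 0,"turn": 0},
  {"tx": 0,"ty": 0,"tz": 0,"turn": 0},
  {"tx": 0,"ty": 0,"tz": 0,"turn": 0},
])

```text
time: 6.12
eef_pos: [0.5792, 0.0041, 0.0364]
orientation: [0.237, 3.132, 0.0]
force: [-1.7, 0.1, 0.8]
finger_gap: -0.0002
```

Emit:
send_rows([
  {"tx": -0.1,"ty": 0,"tz": 0,"turn": 0},
  {"tx": 0,"ty": 0,"tz": 0,"turn": 0},
  {"tx": -0.1,"ty": 0,"tz": 0,"turn": 0},
  {"tx": 0,"ty": 0,"tz": 0,"turn": 0},
  {"tx": 0,"ty": 0,"tz": 0,"turn": 0},
])

```text
time: 6.75
eef_pos: [0.5811, 0.0037, 0.0363]
orientation: [0.237, 3.132, -0.0]
force: [-3.3, -0.2, 1.5]
finger_gap: 0.0001
```

Emit:
send_rows([
  {"tx": -0.1,"ty": 0,"tz": 0,"turn": 0},
  {"tx": 0,"ty": 0,"tz": 0,"turn": 0},
  {"tx": -0.1,"ty": 0,"tz": 0,"turn": 0},
  {"tx": 0,"ty": 0,"tz": 0,"turn": 0},
  {"tx": 0,"ty": 0,"tz": 0,"turn": 0},
])

```text
time: 7.38
eef_pos: [0.5825, 0.0035, 0.0362]
orientation: [-0.237, -3.132, 0.0]
force: [-5.0, 0.6, 2.7]
finger_gap: 0.0001
```

Emit:
send_rows([
  {"tx": -0.1,"ty": 0,"tz": 0,"turn": 0},
  {"tx": 0,"ty": 0,"tz": 0,"turn": 0},
  {"tx": 0,"ty": 0,"tz": 0,"turn": 0},
  {"tx": 0,"ty": 0,"tz": 0,"turn": 0},
  {"tx": 0,"ty": 0,"tz": 0,"turn": 0},
])

```text
time: 8.0
eef_pos: [0.5826, 0.0035, 0.0361]
orientation: [-0.237, -3.13, -0.0]
force: [-6.8, -0.4, 4.7]
finger_gap: 0.0002
```

Emit:
send_rows([
  {"tx": -0.2,"ty": 0,"tz": 0,"turn": 0},
  {"tx": 0,"ty": 0,"tz": 0,"turn": 0},
  {"tx": 0,"ty": 0,"tz": 0,"turn": 0},
  {"tx": 0,"ty": 0,"tz": 0,"turn": 0},
  {"tx": 0,"ty": 0,"tz": 0,"turn": 0},
])

```text
time: 8.62
eef_pos: [0.5826, 0.0035, 0.0357]
orientation: [-0.237, -3.126, -0.0]
force: [-10.7, 1.6, 7.9]
finger_gap: 0.0003
```

Run:
```python
from h import *
s=manip.get_state();print(s['eef_pos'],s['force'],wg(s['eef_pos']))
p,d=manip.camera('side');crop(p,320,180,460,300,5,'pics/s6.png')
```

```text
[0.5826259  0.00347992 0.03569027] [-10.71309562   1.62996177   7.945175  ] [-4.64020762e-02  1.14257830e-06]
```

View pics/s6.png

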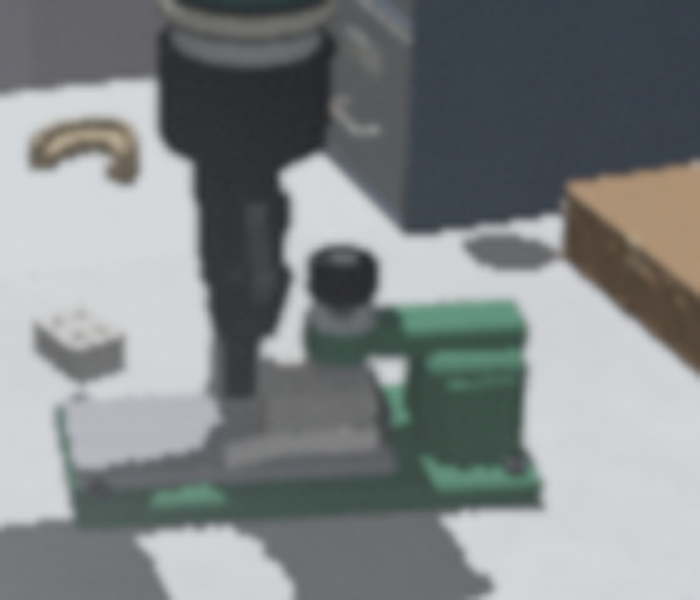

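The force rose from 3 to 11 N with no further travel at x = 0.5826, where the block should be home. In the picture the block spans crop x=259–375 and meets the dark stop. I'll back away and open the jaws to look at the knob.

Emit:
send_rows([
  {"tx": 1.0,"ty": 0,"tz": 0,"turn": 0},
  {"tx": 2.5,"ty": 0,"tz": 0,"turn": 0},
  {"tx": 1.5,"ty": 0,"tz": -5,"turn": 0},
  {"tx": 0,"ty": 0,"tz": -6,"turn": 0},
  {"tx": 0,"ty": 0,"tz": -4,"turn": 0},
])

```text
time: 9.3
eef_pos: [0.5386, 0.0104, 0.1899]
orientation: [0.237, 3.126, 0.0]
force: [-0.2, -0.3, 0.3]
finger_gap: -0.0003
```

Emit:
send_rows([
  {"tx": 0,"ty": 0,"tz": 0,"turn": 0},
  {"tx": 0,"ty": 0,"tz": 0,"turn": 0},
  {"tx": 0,"ty": 0,"tz": 0,"turn": 0},
  {"tx": 0,"ty": 0,"tz": 0,"turn": 0},
  {"tx": 0,"ty": 0,"tz": 0,"turn": 0},
], jaw=0)

```text
time: 9.93
eef_pos: [0.536, 0.0105, 0.1852]
orientation: [-0.237, -3.131, 0.0]
force: [-0.4, -0.3, 0.2]
finger_gap: 0.0854
```

Run:
```python
from h import *
P=gw(0,.000);plan([P[0],P[1],.13],171.35)
s=manip.get_state();np.save('pics/w7s.npy',s,allow_pickle=True);print(s['eef_pos'],s['force'],wg(s['eef_pos']),s['finger_gap'])
p,d=manip.camera('wrist');cv2.imwrite('pics/w7.png',p);np.save('pics/w7d.npy',d)
p,d=manip.camera('top');crop(p,300,130,400,250,5,'pics/t7.png');cv2.imwrite('pics/t7f.png',p)
```

```text
t 9.925 tool delta cm [-9.36  0.01  5.51] psi 171.34 turn -0.01470080353612957 j6 -82.9 tilt [-0.0017  0.     -1.    ]
[0.53604326 0.01051247 0.18523231] [-0.4058597  -0.335665    0.24824063] [-9.35125367e-02 -5.22405935e-05] 0.08537370921966839
```

View pics/w7.png

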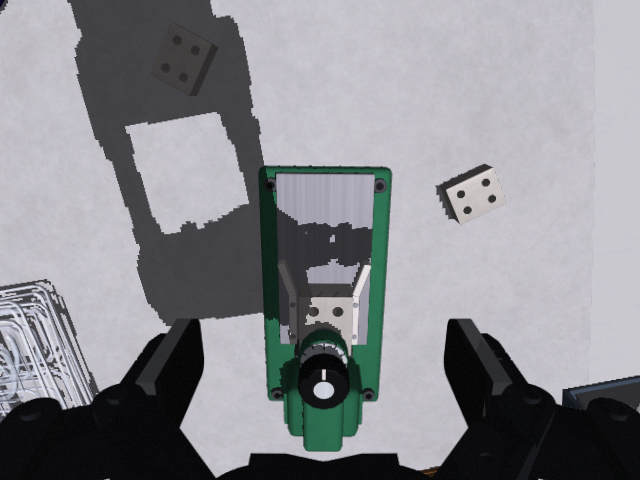

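View pics/t7.png

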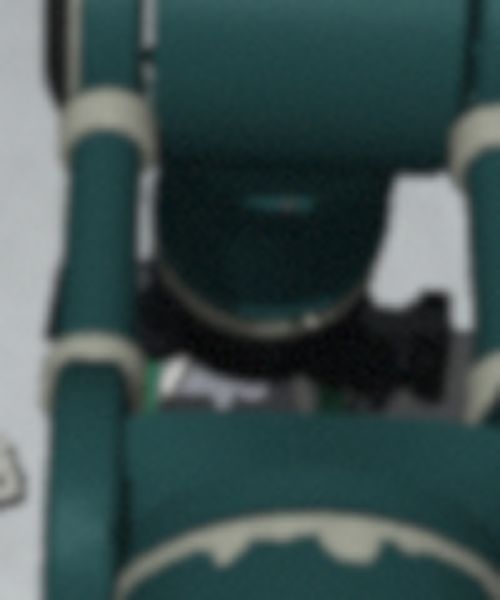

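The wrist view shows the knob at about (324,383) with its pointer toward the front. The block sits between the guides behind it, and the four gauge corners are visible. The arm blocks the top view. I'll zoom in on the wrist view.

Run:
```python
from h import *
s=np.load('pics/w7s.npy',allow_pickle=True).item();c=cam('wrist',s);p=cv2.imread('pics/w7.png');crop(p,250,255,400,415,5,'pics/w7c.png')
d=np.load('pics/w7d.npy')
for y in (15,0,-15):
  for x in (-16,0,16):
    pass
for n,P in [('top',gw(0,0))]: print(proj(c,[*P,.104]),[ (proj(c,[*gw(x,y),.104])).round(1) for x,y in((.016,0),(-.016,0),(0,.016),(0,-.016))])
print('stop foot', [proj(c,[*gw(-.036,y),.0455]).round(1) for y in(-.02,.02)])
for u,v in((263,168),(391,168)):P=at_z(c,(u,v),.014);print(wg(P))
```

```text
[325.29592341 386.34637443] [array([325.3, 406.9]), array([325.3, 364.8]), array([350.7, 386.3]), array([299.8, 386.3])]
stop foot [array([297.5, 293.8]), array([352.4, 293.7])]
[-0.12255737 -0.04555154]
[-0.12258291  0.04860332]
```

View pics/w7c.png

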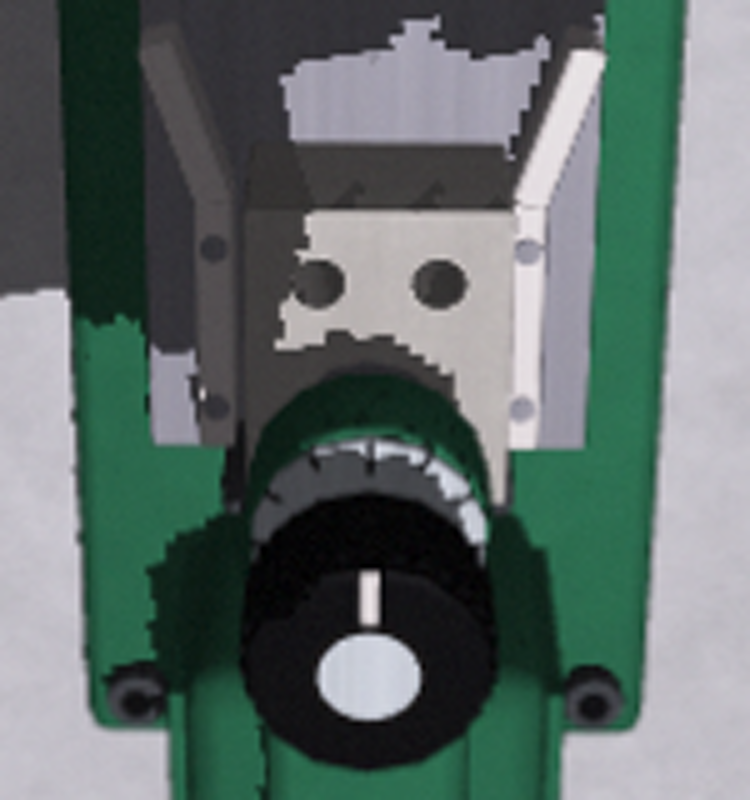

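The knob centre measures about 1.5 mm further back and 1 mm to the right of my model, and the block front shifts by the same amount. That is consistent with a small calibration offset. I'll update the origin and go to the knob.

```bash
sed -i 's/O=np.array(.*/O=np.array([.6298,-.0047])/' h.py
python3 - <<'E'
from h import *
P=gw(0,0);plan([P[0],P[1],.079],171.35)
E
```

```text
t 10.025 tool delta cm [-9.48 -0.1  10.66] psi 171.34 turn -0.013133300119193336 j6 -82.9 tilt [-9.e-04  0.e+00 -1.e+00]
```

Emit:
send_rows([
  {"tx": -3.5,"ty": -0.1,"tz": 0,"turn": 0},
  {"tx": -4,"ty": 0,"tz": 0,"turn": 0},
  {"tx": -2,"ty": 0,"tz": 0,"turn": 0},
  {"tx": 0,"ty": 0,"tz": 2,"turn": 0},
  {"tx": 0,"ty": 0,"tz": 0,"turn": 0},
])

```text
time: 10.65
eef_pos: [0.6272, -0.0046, 0.1626]
orientation: [-0.237, -3.126, 0.0]
force: [-0.5, -0.2, -0.2]
finger_gap: 0.0856
```

Run:
```python
from h import *
P=gw(0,0);plan([P[0],P[1],.079],171.35)
s=manip.get_state();c=cam('wrist',s);p,d=manip.camera('wrist');cv2.imwrite('pics/w8.png',p)
print(s['eef_pos'],proj(c,[*P,.104]))
p,d=manip.camera('side');crop(p,320,130,460,300,4,'pics/s8.png')
```

```text
t 10.65 tool delta cm [-0.32  0.03  8.36] psi 171.34 turn -0.01234204596823929 j6 -84.0 tilt [-6.8e-03  4.0e-04 -1.0e+00]
[ 0.62716126 -0.00455166  0.16262691] [326.28279425 266.51158621]
```

View pics/w8.png

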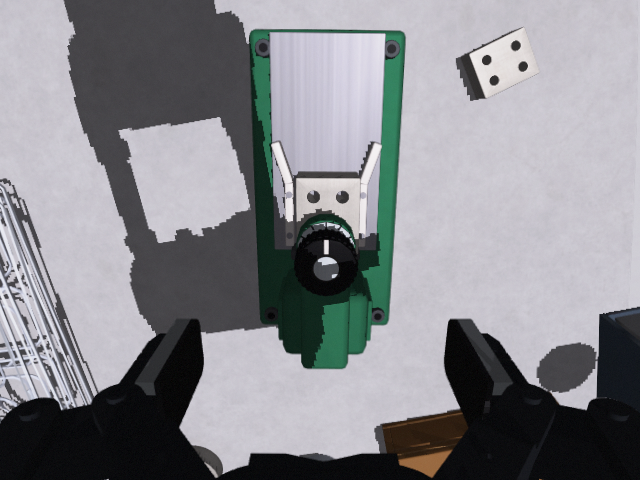

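View pics/s8.png

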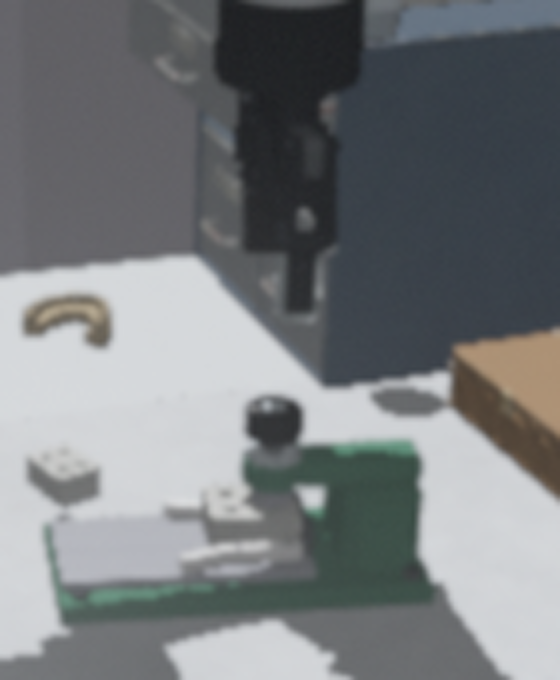

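The prediction for the knob, (326,266), matches what the picture shows, so the tool is centred. The side view shows the fingers clear above the knob and the block home. I'll descend.

Emit:
send_rows([
  {"tx": 0,"ty": 0,"tz": 3.0,"turn": 0},
  {"tx": 0,"ty": 0,"tz": 3.0,"turn": 0},
  {"tx": 0,"ty": 0,"tz": 2.0,"turn": 0},
  {"tx": 0,"ty": 0,"tz": 0.2,"turn": 0},
  {"tx": 0,"ty": 0,"tz": 0,"turn": 0},
])

```text
time: 11.38
eef_pos: [0.6309, -0.0048, 0.0852]
orientation: [0.237, 3.131, 0.0]
force: [-0.4, -0.2, 0.1]
finger_gap: 0.085
```

Run:
```python
from h import *
for i in range(2):
  p,d=manip.camera('side')
P=gw(0,0);plan([P[0],P[1],.079],171.35)
s=manip.get_state();print(s['eef_pos'],s['force'],s['torque']);crop(p,320,130,460,300,4,'pics/s9.png')
```

```text
t 11.475 tool delta cm [ 0.17 -0.01  0.69] psi 171.34 turn -0.011238732170426147 j6 -84.0 tilt [ 2.7e-03 -1.0e-04 -1.0e+00]
[ 0.63148644 -0.00481352  0.08590306] [0.10260731 0.15084462 0.7180922 ] [-0.04481806 -0.01223748  0.05308106]
```

View pics/s9.png

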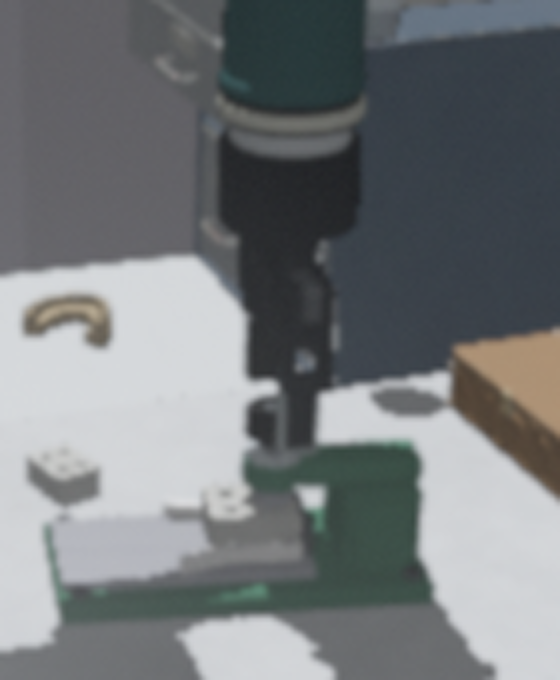

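Emit:
send_rows([
  {"tx": 0.15,"ty": 0,"tz": 0.6,"turn": 0},
  {"tx": 0,"ty": 0,"tz": 0,"turn": 0},
  {"tx": 0,"ty": 0,"tz": 0,"turn": 0},
  {"tx": 0,"ty": 0,"tz": 0,"turn": 0},
  {"tx": 0,"ty": 0,"tz": 0,"turn": 0},
])

```text
time: 12.1
eef_pos: [0.6289, -0.0045, 0.0784]
orientation: [0.237, 3.132, -0.0]
force: [-0.0, -0.8, -0.1]
finger_gap: 0.0854
```

Run:
```python
from h import *
P=gw(0,0);plan([P[0],P[1],.079],171.35)
s=manip.get_state();print(s['eef_pos'],s['force'],s['torque'],s['tau'])
```

```text
t 12.1 tool delta cm [-0.09 -0.   -0.06] psi 171.34 turn -0.012128385122053942 j6 -84.0 tilt [ 2.e-04 -0.e+00 -1.e+00]
[ 0.62887244 -0.00454247  0.07838332] [-0.02785343 -0.81416564 -0.11519915] [-0.02881898 -0.00502044 -0.0288022 ] [ 4.03594286e-04 -4.93387127e+01 -3.20521510e+01 -2.59870567e-04
  7.58965616e-04  2.43585973e-06]
```

Emit:
send_rows([
  {"tx": -0.1,"ty": 0,"tz": -0.05,"turn": 0},
  {"tx": 0,"ty": 0,"tz": 0,"turn": 0},
  {"tx": 0,"ty": 0,"tz": 0,"turn": 0},
  {"tx": 0,"ty": 0,"tz": 0,"turn": 0},
  {"tx": 0,"ty": 0,"tz": 0,"turn": 0},
], jaw=1, newtons=25)

```text
time: 12.72
eef_pos: [0.6299, -0.0043, 0.079]
orientation: [0.237, 3.132, 0.001]
force: [0.5, 2.9, 2.4]
finger_gap: 0.0308
```

```bash
cat >> h.py <<'E'
def rd(n=4):
    F=[];T=[];q=[];a=[]
    for i in range(n):
        manip.camera('side');s=manip.get_state();F.append(s['force']);T.append(s['torque']);q.append(s['tau'][5])
        R=cv2.Rodrigues(np.array(s['orientation']))[0];a.append(np.degrees(np.arctan2(R[1,0],R[0,0])))
    print('t %.2f pos %s psi %.3f j6 %.2f gap %.4f'%(s['time'],s['eef_pos'].round(4),np.mean(a),np.degrees(s['joint_positions'][5]),s['finger_gap']))
    print(' F',np.mean(F,0).round(2),'T',np.mean(T,0).round(3),'tau6',np.round(q,4))
E
python3 - <<'E'
from h import *
rd(2)
p,d=manip.camera('side');crop(p,320,130,460,300,4,'pics/s10.png')
E
```

```text
t 12.82 pos [ 0.6299 -0.0043  0.079 ] psi 171.335 j6 -84.03 gap 0.0308
 F [-0.21  3.74  1.1 ] T [ 0.468 -0.023 -0.041] tau6 [-0.003  -0.0031]
```

View pics/s10.png

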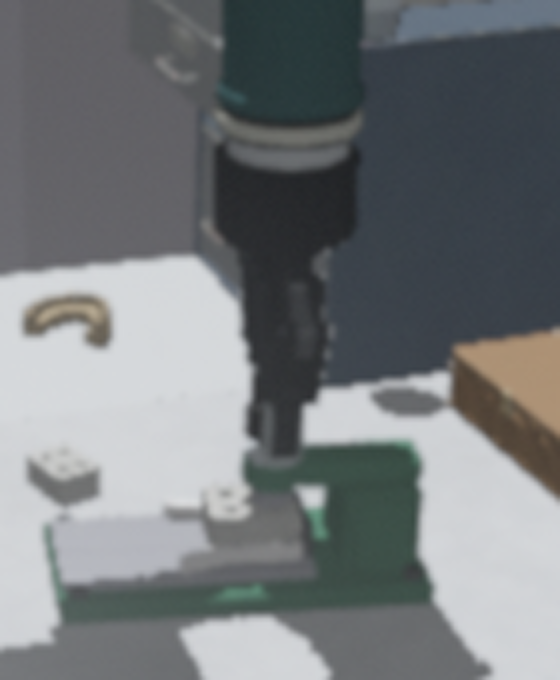

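The fingers grip the knob (gap 31 mm) just above the boss with a small sideways force. I'll start turning clockwise.

Emit:
send_rows([
  {"tx": 0,"ty": 0.04,"tz": 0,"turn": 6},
  {"tx": 0,"ty": 0,"tz": 0.006,"turn": 10},
  {"tx": 0,"ty": 0,"tz": 0.006,"turn": 10},
  {"tx": 0,"ty": 0,"tz": 0.003,"turn": 4},
  {"tx": 0,"ty": 0,"tz": 0,"turn": 0},
])

```text
time: 13.5
eef_pos: [0.6298, -0.0045, 0.0788]
orientation: [1.039, 2.965, -0.001]
force: [-1.2, 0.2, 2.5]
finger_gap: 0.0315
```

Run:
```python
from h import *
rd(2)
P=gw(0,0);plan([P[0],P[1],.079])
s=manip.get_state();c=cam('wrist',s);p,d=manip.camera('wrist');cv2.imwrite('pics/w11.png',p)
```

```text
t 13.60 pos [ 0.6298 -0.0046  0.0788] psi 141.416 j6 -54.07 gap 0.0311
 F [-1.15  0.54  2.44] T [ 0.077  0.187 -0.009] tau6 [0.0828 0.025 ]
t 13.6 tool delta cm [-0.01 -0.01 -0.02] psi 141.41 turn None j6 -54.1 tilt [-1.e-04 -4.e-04 -1.e+00]
```

View pics/w11.png

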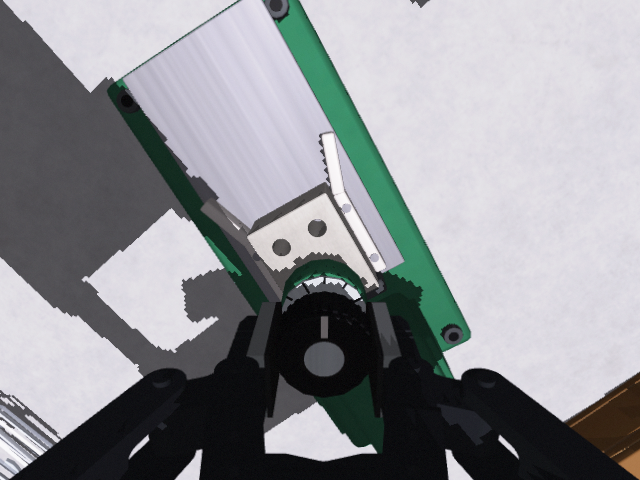

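The white pointer at (324,326) still points along the image vertical, so the knob follows the grip. The block is still home. Another 105° of free running follows.

Emit:
send_rows([
  {"tx": 0,"ty": 0,"tz": 0.006,"turn": 10},
  {"tx": 0,"ty": 0,"tz": 0.006,"turn": 10},
  {"tx": 0,"ty": 0,"tz": 0.006,"turn": 10},
  {"tx": 0,"ty": 0,"tz": 0.006,"turn": 10},
  {"tx": 0,"ty": 0,"tz": 0.006,"turn": 10},
])

```text
time: 14.28
eef_pos: [0.6292, -0.0047, 0.0785]
orientation: [-2.2, -2.242, 0.002]
force: [-2.8, -0.6, 3.5]
finger_gap: 0.0314
```

Emit:
send_rows([
  {"tx": 0,"ty": 0,"tz": 0.006,"turn": 10},
  {"tx": 0,"ty": 0,"tz": 0.006,"turn": 10},
  {"tx": 0,"ty": 0,"tz": 0.006,"turn": 10},
  {"tx": 0,"ty": 0,"tz": 0.006,"turn": 10},
  {"tx": 0,"ty": 0,"tz": 0.006,"turn": 10},
])

```text
time: 14.9
eef_pos: [0.6287, -0.0044, 0.0782]
orientation: [-2.941, -1.101, 0.004]
force: [-3.7, 1.3, 5.5]
finger_gap: 0.0317
```

Emit:
send_rows([
  {"tx": 0,"ty": 0,"tz": 0.003,"turn": 5},
  {"tx": 0,"ty": 0,"tz": 0,"turn": 0},
  {"tx": 0,"ty": 0,"tz": 0,"turn": 0},
  {"tx": 0,"ty": 0,"tz": 0,"turn": 0},
  {"tx": 0,"ty": 0,"tz": 0,"turn": 0},
])

```text
time: 15.52
eef_pos: [0.6287, -0.0043, 0.0782]
orientation: [-2.984, -0.981, 0.004]
force: [-4.3, 0.8, 5.4]
finger_gap: 0.0312
```

Run:
```python
from h import *
rd(3)
P=gw(0,0);plan([P[0],P[1],.079])
s=manip.get_state();c=cam('wrist',s);p,d=manip.camera('wrist');cv2.imwrite('pics/w12.png',p)
```

```text
t 15.68 pos [ 0.6287 -0.0043  0.0782] psi 36.385 j6 50.96 gap 0.0312
 F [-4.09  1.04  5.66] T [ 0.228  0.722 -0.009] tau6 [0.0151 0.0151 0.0151]
t 15.675 tool delta cm [ 0.07  0.09 -0.08] psi 36.38 turn None j6 51.0 tilt [-0.0024  0.     -1.    ]
```

View pics/w12.png

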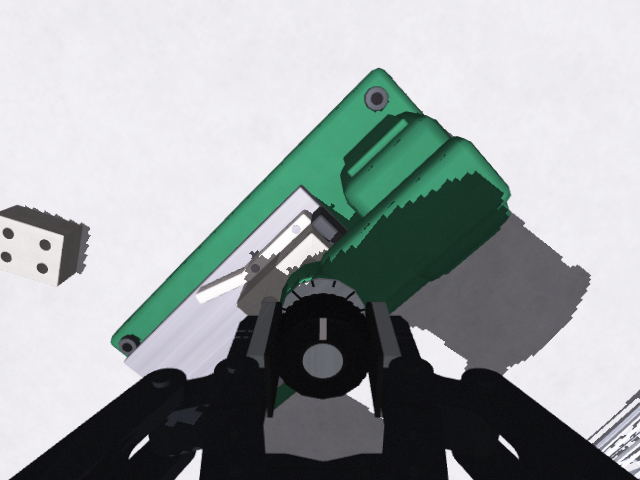

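The picture shows the gauge rotated 135° relative to the tool. The pointer is still aligned with the tool, so there has been no slip. I'll regrip now: open slightly, turn back 135°, centre on (0.6284, -0.0043) and close.

Emit:
send_rows([
  {"tx": 0,"ty": 0,"tz": 0,"turn": 0},
  {"tx": 0,"ty": 0,"tz": 0,"turn": 0},
  {"tx": 0,"ty": 0,"tz": 0,"turn": 0},
  {"tx": 0,"ty": 0,"tz": 0,"turn": -5},
  {"tx": 0,"ty": 0,"tz": 0,"turn": -10},
], jaw=0.3)

```text
time: 16.35
eef_pos: [0.6299, -0.0044, 0.0778]
orientation: [2.828, 1.368, -0.0]
force: [1.0, -0.1, -0.1]
finger_gap: 0.0598
```

Emit:
send_rows([
  {"tx": 0,"ty": 0,"tz": 0,"turn": -10},
  {"tx": 0,"ty": 0,"tz": 0,"turn": -10},
  {"tx": 0,"ty": 0,"tz": 0,"turn": -10},
  {"tx": 0,"ty": 0,"tz": 0,"turn": -10},
  {"tx": 0,"ty": 0,"tz": 0,"turn": -10},
])

```text
time: 16.98
eef_pos: [0.6299, -0.0044, 0.0779]
orientation: [1.984, 2.436, -0.0]
force: [-0.1, 0.1, 0.3]
finger_gap: 0.0599
```

Emit:
send_rows([
  {"tx": 0,"ty": 0,"tz": 0,"turn": -10},
  {"tx": 0,"ty": 0,"tz": 0,"turn": -10},
  {"tx": 0,"ty": 0,"tz": 0,"turn": -10},
  {"tx": 0,"ty": 0,"tz": 0,"turn": -10},
  {"tx": 0,"ty": 0,"tz": 0,"turn": -10},
])

```text
time: 17.6
eef_pos: [0.6299, -0.0044, 0.0779]
orientation: [0.769, 3.046, -0.0]
force: [0.0, 0.3, -0.1]
finger_gap: 0.0599
```

Emit:
send_rows([
  {"tx": 0,"ty": 0,"tz": 0,"turn": -10},
  {"tx": 0,"ty": 0,"tz": 0,"turn": -10},
  {"tx": 0,"ty": 0,"tz": 0,"turn": 0},
  {"tx": 0,"ty": 0,"tz": 0,"turn": 0},
  {"tx": 0,"ty": 0,"tz": 0,"turn": 0},
])

```text
time: 18.23
eef_pos: [0.6298, -0.0043, 0.078]
orientation: [-0.24, -3.132, 0.0]
force: [-0.2, -0.2, -0.1]
finger_gap: 0.0595
```

Run:
```python
from h import *
rd(2)
plan([.6284,-.0043,.0785],171.35)
p,d=manip.camera('wrist');crop(p,200,200,440,460,3,'pics/w13.png')
```

```text
t 18.32 pos [ 0.6299 -0.0043  0.078 ] psi 171.277 j6 -83.94 gap 0.0601
 F [ 0.23 -0.46 -0.47] T [ 0.032  0.007 -0.009] tau6 [0.015  0.0118]
t 18.325 tool delta cm [ 0.14 -0.02 -0.05] psi 171.28 turn -0.0662909904865785 j6 -83.9 tilt [ 0. -0. -1.]
```

View pics/w13.png

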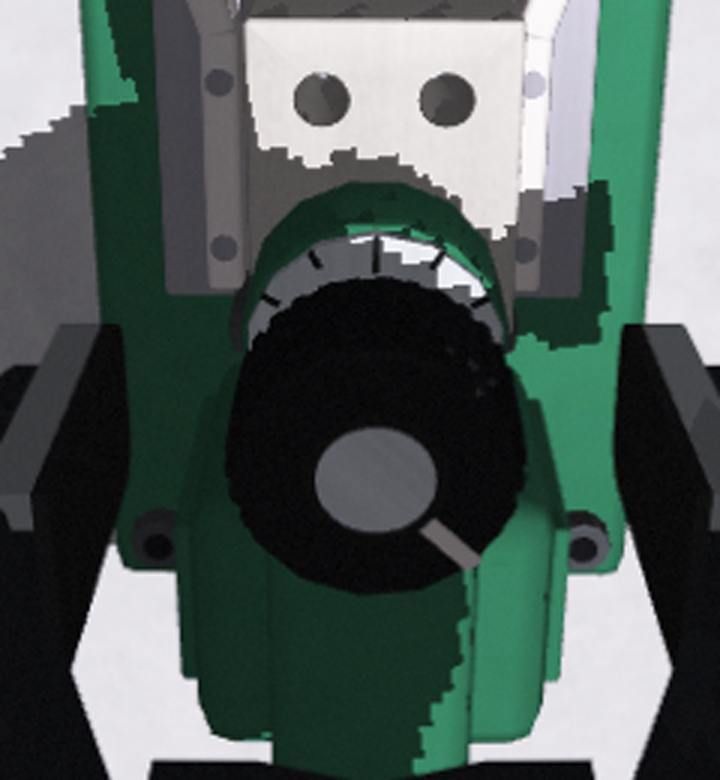

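The pointer now shows at about 135° clockwise (crop (450,545)), the block is still home, and the jaws are clear of the knob. I'll regrip with a slight centring shift.

Emit:
send_rows([
  {"tx": 0.14,"ty": 0,"tz": -0.03,"turn": 0},
  {"tx": 0,"ty": 0,"tz": 0,"turn": 0},
  {"tx": 0,"ty": 0,"tz": 0,"turn": 0},
  {"tx": 0,"ty": 0,"tz": 0,"turn": 0},
  {"tx": 0,"ty": 0,"tz": 0,"turn": 0},
], jaw=1, newtons=25)

```text
time: 19.0
eef_pos: [0.6284, -0.0039, 0.0784]
orientation: [-0.237, -3.133, -0.0]
force: [-1.8, 1.0, 1.9]
finger_gap: 0.0312
```

Emit:
send_rows([
  {"tx": 0,"ty": 0,"tz": 0,"turn": 0},
  {"tx": 0,"ty": 0,"tz": 0.002,"turn": 4},
  {"tx": 0,"ty": 0,"tz": 0,"turn": 0},
  {"tx": 0,"ty": 0,"tz": 0,"turn": 0},
  {"tx": 0,"ty": 0,"tz": 0,"turn": 0},
])

```text
time: 19.62
eef_pos: [0.6285, -0.004, 0.0784]
orientation: [0.346, 3.122, 0.0]
force: [-0.8, 2.2, 3.5]
finger_gap: 0.0312
```

Run:
```python
from h import *
rd(2)
```

```text
t 19.73 pos [ 0.6285 -0.004   0.0784] psi 167.361 j6 -80.00 gap 0.0311
 F [-2.12  2.54  3.46] T [0.43  0.2   0.037] tau6 [0.0147 0.0162]
```

Emit:
send_rows([
  {"tx": 0,"ty": 0,"tz": 0.004,"turn": 8},
  {"tx": 0,"ty": 0,"tz": 0,"turn": 0},
  {"tx": 0,"ty": 0,"tz": 0,"turn": 0},
  {"tx": 0,"ty": 0,"tz": 0,"turn": 0},
  {"tx": 0,"ty": 0,"tz": 0,"turn": 0},
])

```text
time: 20.35
eef_pos: [0.6285, -0.0039, 0.0784]
orientation: [0.562, 3.091, 0.0]
force: [-0.6, 4.3, 3.9]
finger_gap: 0.0311
```

```bash
python3 -c "
from h import *
rd(5)"
```

```text
t 20.60 pos [ 0.6285 -0.004   0.0784] psi 159.352 j6 -71.99 gap 0.0308
 F [-1.52  4.23  4.02] T [0.685 0.217 0.01 ] tau6 [0.0028 0.0046 0.006  0.0072 0.008 ]
```

Emit:
send_rows([
  {"tx": 0,"ty": 0,"tz": 0.004,"turn": 8},
  {"tx": 0,"ty": 0,"tz": 0,"turn": 0},
  {"tx": 0,"ty": 0,"tz": 0,"turn": 0},
  {"tx": 0,"ty": 0,"tz": 0,"turn": 0},
  {"tx": 0,"ty": 0,"tz": 0,"turn": 0},
])

```text
time: 21.22
eef_pos: [0.6286, -0.004, 0.0783]
orientation: [0.777, 3.044, 0.0]
force: [-1.6, 5.2, 4.7]
finger_gap: 0.0311
```

```bash
python3 -c "
from h import *
rd(5)"
```

```text
t 21.48 pos [ 0.6286 -0.004   0.0783] psi 151.362 j6 -64.01 gap 0.0308
 F [-1.11  4.74  4.8 ] T [0.819 0.169 0.061] tau6 [0.0163 0.0249 0.0275 0.0281 0.0281]
```

Emit:
send_rows([
  {"tx": 0.05,"ty": 0.08,"tz": -0.05,"turn": 0},
  {"tx": 0,"ty": 0,"tz": 0,"turn": 8},
  {"tx": 0,"ty": 0,"tz": 0,"turn": 0},
  {"tx": 0,"ty": 0,"tz": 0,"turn": 0},
  {"tx": 0,"ty": 0,"tz": 0,"turn": 0},
])

```text
time: 22.1
eef_pos: [0.6284, -0.0036, 0.0784]
orientation: [0.986, 2.983, -0.001]
force: [1.0, 0.6, 0.0]
finger_gap: 0.031
```

```bash
python3 -c "
from h import *
rd(5)"
```

```text
t 22.35 pos [ 0.6283 -0.0035  0.0784] psi 143.374 j6 -55.91 gap 0.0312
 F [ 1.39 -0.25 -1.19] T [ 0.073 -0.254  0.055] tau6 [0.0248 0.0279 0.0302 0.0321 0.0337]
```

Emit:
send_rows([
  {"tx": 0,"ty": 0,"tz": 0.004,"turn": 8},
  {"tx": 0,"ty": 0,"tz": 0,"turn": 0},
  {"tx": 0,"ty": 0,"tz": 0,"turn": 0},
  {"tx": 0,"ty": 0,"tz": 0,"turn": 0},
  {"tx": 0,"ty": 0,"tz": 0,"turn": 0},
])

```text
time: 22.98
eef_pos: [0.6283, -0.0033, 0.0784]
orientation: [-1.193, -2.906, 0.0]
force: [2.5, 0.2, -3.2]
finger_gap: 0.0312
```

```bash
python3 -c "
from h import *
rd(5)"
```

```text
t 23.23 pos [ 0.6283 -0.0033  0.0784] psi 135.356 j6 -47.91 gap 0.0309
 F [ 2.48 -0.71 -3.99] T [-0.115 -0.386  0.044] tau6 [0.0499 0.0518 0.0532 0.0542 0.0551]
```

Emit:
send_rows([
  {"tx": 0.02,"ty": 0,"tz": 0.03,"turn": 5},
  {"tx": 0,"ty": 0,"tz": 0,"turn": 0},
  {"tx": 0,"ty": 0,"tz": 0,"turn": 0},
  {"tx": 0,"ty": 0,"tz": 0,"turn": 0},
  {"tx": 0,"ty": 0,"tz": 0,"turn": 0},
])

```text
time: 23.85
eef_pos: [0.6283, -0.0031, 0.0784]
orientation: [1.319, 2.851, -0.0]
force: [1.8, -1.2, -3.4]
finger_gap: 0.0313
```

```bash
python3 -c "
from h import *
rd(6)"
```

```text
t 24.15 pos [ 0.6283 -0.0031  0.0784] psi 130.348 j6 -42.89 gap 0.0312
 F [ 1.96 -1.5  -3.21] T [-0.269 -0.343  0.068] tau6 [0.0782 0.0793 0.0802 0.0808 0.0813 0.0817]
```

Torque is climbing above the free-running level: tau6 went 0.034, 0.055, 0.082 and the wrist torque 0.055, 0.044, 0.068. That points to the screw bottoming at about 170° in total. I'll go on in small steps.

Emit:
send_rows([
  {"tx": 0,"ty": 0,"tz": 0.01,"turn": 2.5},
  {"tx": 0,"ty": 0,"tz": 0,"turn": 0},
  {"tx": 0,"ty": 0,"tz": 0,"turn": 0},
  {"tx": 0,"ty": 0,"tz": 0,"turn": 0},
  {"tx": 0,"ty": 0,"tz": 0,"turn": 0},
])

```text
time: 24.78
eef_pos: [0.6283, -0.003, 0.0784]
orientation: [1.381, 2.822, -0.0]
force: [2.3, -3.1, -2.3]
finger_gap: 0.031
```

```bash
python3 -c "
from h import *
rd(10)"
```

```text
t 25.27 pos [ 0.6283 -0.003   0.0784] psi 127.840 j6 -40.38 gap 0.0313
 F [ 1.79 -1.84 -1.51] T [-0.328 -0.268  0.104] tau6 [0.1039 0.1045 0.1049 0.1053 0.1055 0.1057 0.1058 0.1059 0.106  0.1061]
```

Wrist torque (0.104) and tau6 (0.106) now agree, so about 14 N is on the block, in the middle of the finger-tight band. I'll back off a quarter turn, 92° at the tool to allow for the hub's wind-up of about 2°.

Emit:
send_rows([
  {"tx": 0,"ty": 0,"tz": -0.005,"turn": -10},
  {"tx": 0,"ty": 0,"tz": -0.005,"turn": -10},
  {"tx": 0,"ty": 0,"tz": -0.005,"turn": -10},
  {"tx": 0,"ty": 0,"tz": -0.005,"turn": -10},
  {"tx": 0,"ty": 0,"tz": -0.005,"turn": -10},
])

```text
time: 25.9
eef_pos: [0.6281, -0.0034, 0.0785]
orientation: [-0.051, -3.141, 0.001]
force: [1.0, -2.8, -1.2]
finger_gap: 0.0311
```

Emit:
send_rows([
  {"tx": 0,"ty": 0,"tz": -0.005,"turn": -10},
  {"tx": 0,"ty": 0,"tz": -0.005,"turn": -10},
  {"tx": 0,"ty": 0,"tz": -0.005,"turn": -10},
  {"tx": 0,"ty": 0,"tz": -0.005,"turn": -10},
  {"tx": 0,"ty": 0,"tz": 0,"turn": -2},
])

```text
time: 26.52
eef_pos: [0.6283, -0.0037, 0.0788]
orientation: [1.07, -2.954, 0.001]
force: [2.4, -3.7, -2.2]
finger_gap: 0.0311
```

Emit:
send_rows([
  {"tx": 0,"ty": 0,"tz": 0,"turn": 0},
  {"tx": 0,"ty": 0,"tz": 0,"turn": 0},
  {"tx": 0,"ty": 0,"tz": 0,"turn": 0},
  {"tx": 0,"ty": 0,"tz": 0,"turn": 0},
  {"tx": 0,"ty": 0,"tz": 0,"turn": 0},
])

```text
time: 27.15
eef_pos: [0.6284, -0.0036, 0.0788]
orientation: [1.067, -2.955, 0.001]
force: [1.4, -4.7, -2.0]
finger_gap: 0.0311
```

```bash
python3 -c "
from h import *
rd(5)
p,d=manip.camera('wrist');cv2.imwrite('pics/w14.png',p)"
```

```text
t 27.40 pos [ 0.6283 -0.0036  0.0787] psi -140.310 j6 -132.23 gap 0.0310
 F [ 1.9  -4.79 -1.73] T [-0.932 -0.326 -0.033] tau6 [-0.0315 -0.0315 -0.0315 -0.0315 -0.0315]
```

View pics/w14.png

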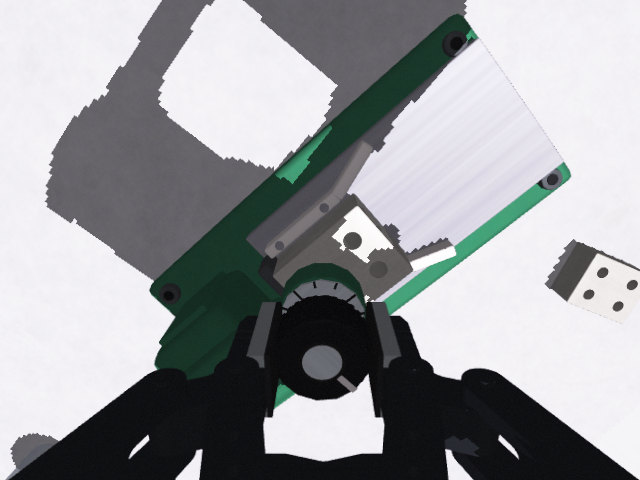

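Free-running torque has reversed (-0.032), the tool turned 91.9°, and the pointer still sits at 135° in the tool frame, so nothing slipped. I'll release and lift.

Emit:
send_rows([
  {"tx": 0,"ty": 0,"tz": 0,"turn": 0},
  {"tx": 0,"ty": 0,"tz": 0,"turn": 0},
  {"tx": 0,"ty": 0,"tz": 0,"turn": 0},
  {"tx": 0,"ty": 0,"tz": 0,"turn": 0},
  {"tx": 0,"ty": 0,"tz": -2,"turn": 0},
], jaw=0.3)

```text
time: 28.08
eef_pos: [0.6264, -0.0028, 0.0973]
orientation: [1.069, -2.95, -0.003]
force: [-0.2, -0.3, 0.8]
finger_gap: 0.0596
```

Emit:
send_rows([
  {"tx": 0,"ty": 0,"tz": -5,"turn": 10},
  {"tx": 0,"ty": 0,"tz": -5,"turn": 10},
  {"tx": 0,"ty": 0,"tz": -4,"turn": 10},
  {"tx": 0,"ty": 0,"tz": 0,"turn": 10},
  {"tx": 0,"ty": 0,"tz": 0,"turn": 8.5},
])

```text
time: 28.7
eef_pos: [0.6291, -0.003, 0.242]
orientation: [0.245, 3.128, 0.0]
force: [-0.0, -0.1, -0.6]
finger_gap: 0.0596
```

Emit:
send_rows([
  {"tx": 6,"ty": 0,"tz": 0,"turn": 0},
  {"tx": 4,"ty": 0,"tz": 0,"turn": 0},
  {"tx": 0,"ty": 0,"tz": 0,"turn": 0},
  {"tx": 0,"ty": 0,"tz": 0,"turn": 0},
  {"tx": 0,"ty": 0,"tz": 0,"turn": 0},
])

```text
time: 29.32
eef_pos: [0.5306, 0.0119, 0.2396]
orientation: [0.237, 3.131, 0.0]
force: [0.4, 0.5, -0.3]
finger_gap: 0.0598
```

Run:
```python
from h import *
s=manip.get_state();c=cam('wrist',s);p,d=manip.camera('wrist');cv2.imwrite('pics/w15.png',p);crop(p,240,200,400,400,4,'pics/w15c.png')
print(s['time'],s['eef_pos'],s['force'])
p,d=manip.camera('side');crop(p,320,205,450,295,6,'pics/s15.png')
```

```text
29.325 [0.53064051 0.01191461 0.23962486] [ 0.39480816  0.45688106 -0.29900393]
```

View pics/w15.png

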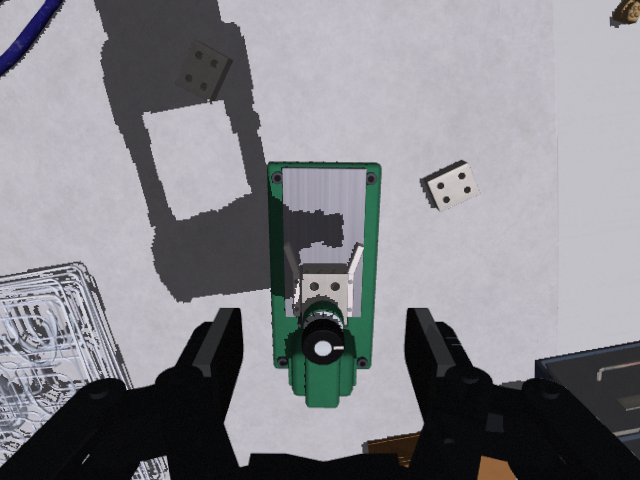

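View pics/s15.png

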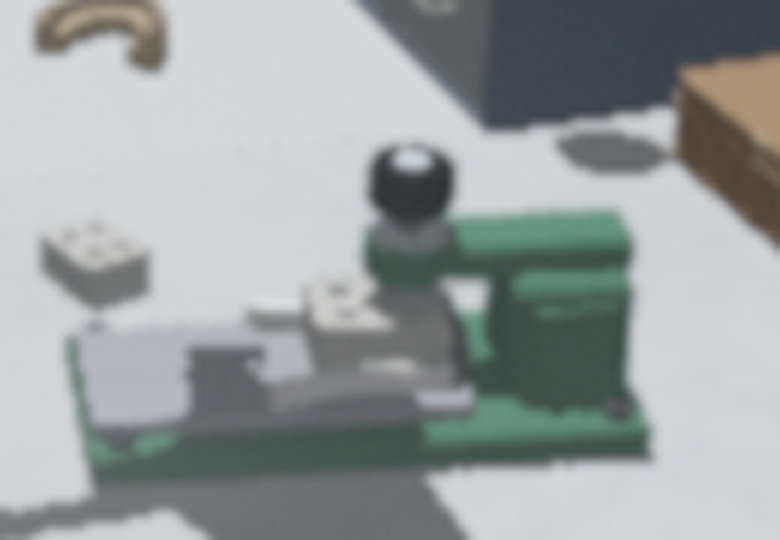

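View pics/w15c.png

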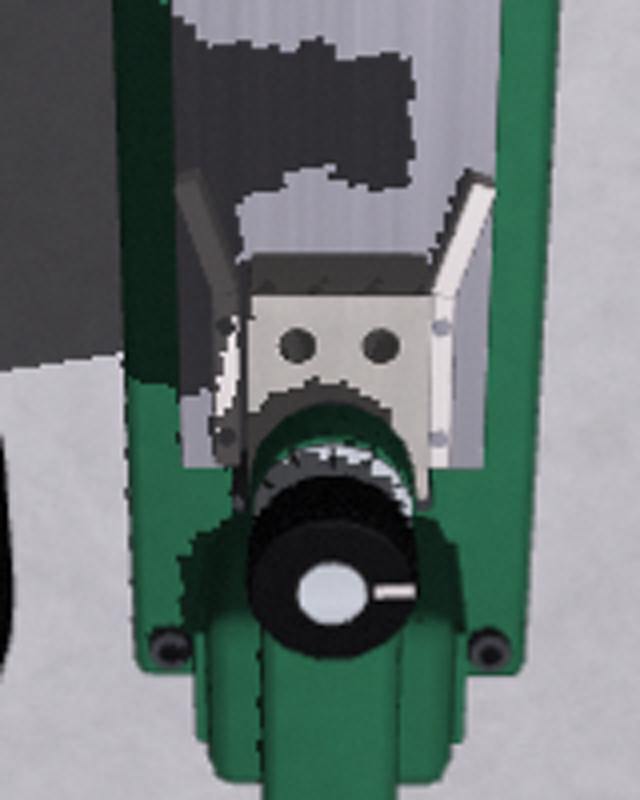

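Run:
```python
from h import *
s=manip.get_state();c=cam('wrist',s)
for n,x,y,z in[('blockfront',-.036,0,.0455),('knob',0,0,.104),('basefront',-.125,0,.014),('boltline guides end',-.030,.021,.0305)]:
    print(n,((proj(c,[*gw(x,y),z])-[240,200])*4).round(0))
```

```text
blockfront [331. 294.]
knob [332. 593.]
basefront [ 331. -148.]
boltline guides end [426. 292.]
```

The block's front edge is at crop row 295 and my model puts it at 294, so it is home and square between the guides. The pointer shows about 90° and the robot is clear, so I'll hand in.

```bash
python3 -c "
from rig import manip
print(manip.job_done(), manip.get_state()['time'])"
```

```text
the job is handed in; nothing more can be done
the job is handed in; nothing more can be done
```

The gauge is set and the job handed in, with the robot clock at about 29.4 s of the 72 s allowed.

- **Block home:** I pushed the block along the table with the closed fingers until it stopped. The push rose to about 11 N with no further travel.
- **Screw tightened:** I turned the knob clockwise about 178° in two grips. It bottomed at roughly 170° (about 2.95 rad), and I stopped at 0.105 N m. I estimate that as about 14 N on the block.
- **Backed off:** I turned the knob back 92° at the tool, which is about 90° at the screw once the hub unwinds. I then released it and lifted clear.

**Last checks:**
- **Block and knob:** The wrist picture shows the block square between the guides, with its front edge within a pixel of the home position. The pointer had not slipped in the grip before release, and afterwards it read about 90°. The steps turned imply 86 to 87°, so those two disagree by a few degrees.
- **Bystanders:** I never moved near the other items on the bench. The ones visible in the last pictures looked undisturbed, but I had no full view of the bench at the end.
- **Readings that disagreed:** The joint and wrist torque readings differed by up to 0.02 N m while the screw was turning freely, and agreed when it was tight (0.106 and 0.104). The 14 N is worked out from the torque, not measured directly.

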